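Hold a check valve's cover down on its spring for bolting

ROBOT

A 6-joint arm with a two-finger parallel gripper is mounted at the origin on the work surface. World frame = base frame: x ahead of the robot, y to its left, z up, the work surface at z = 0. Lengths are in m, angles in rad, forces in N, time in s.
With the tool pointing down it reaches from about 0.35 to 0.925 m from the base axis. Payload 6.4 kg.
Tool frame: the origin (TCP) lies midway between the tips of the shut fingers; the grasp point (between the pads) lies 19 mm behind it; z points along the fingers, y is the line along which they close (so a half turn about z gives the same grasp; the last joint's range is limited). The gripper opens to 85 mm and grips with 20 to 120 N. Pads are 22 mm wide; open, the fingers measure 114 mm over their backs; the gripper's body (76 mm by 85 mm) begins 54 mm behind the grasp point. The pads swing forward as they close: fully open they stand 13 mm farther back than shut.
Start: joints at [-1.311, 0.245, 1.558, -0, 1.339, -0.174], TCP at [0.273, -0.59, 0.231] pointing down, gripper open.
Joint ranges: [-3.13, 3.13], [-1.02, 2.26], [0.13, 2.54], [-0.95, 4.09], [0.21, 2.88], [-2.74, 2.74]. Speed limits (rad/s): [2.57, 2.57, 3.14, 3.14, 3.14, 3.14].

INTERFACE

Orientations are given as a rotation vector (axis times angle).
In Python, from workcell import manip gives the robot as it stands. The module is installed in compiled form; this text tells all that it offers.
- The arm moves only by the shell command python3 -m inch 'ROWS' [FORCE]. ROWS is a JSON object of lists of equal length, an entry for each row: "dp": the shift along the tool's x, y, z in m, a list of three; "angular": the turn, a rotation vector about the tool's x, y, z in rad, a list of three; "claw": the opening, from 0 (shut) to 1 (fully open). In form: {"dp": [[tx, ty, tz], ...], "angular": [[ax, ay, az], ...], "claw": [claw, ...]}. A call has 1 to 20 rows; each row is the pose to reach, as a shift and turn from the pose commanded when the call began, along the tool's axes at that moment; what a row does not reach only later rows make up. A row lasts 1/10 s, in which the tool goes at most 50 mm and 8.59 degrees, less where a joint would pass 70% of its speed; a pose out of reach is approached as far as the arm can. A call with a gripper value outside its range is refused whole. The fingers move at their own pace and stop on an object; FORCE is the grip in N (left out, the last holds). Time passes only in rows, so rows that repeat a pose let the fingers close. It gives the time, the measured TCP pose, the force, the opening and the grip force at its end, in the units of the state.
- manip.read_state(): the state, without advancing time (a new reading comes with each control period).
- manip.read_camera(name): name is "side" or "top"; returns the picture (400x640x3 uint8, blue, green, red); there is no depth.
- manip.camera_info(name): a dict with "intrinsics" (3x3 intrinsics, pixels), "dist_coeffs" ([k1, k2, p1, p2, k3] as OpenCV has them; the pictures are not rectified), "rvec" (rotation vector, rad) and "tvec" (3), from world to camera coordinates, as OpenCV has them. Camera axes: x right, y down, z forward; pixel columns grow to the right and rows downward; lengths in m; the calibration is good to about 2 mm. A picture is of the moment at which its call begins. camera_info takes no time and is no camera call.
- manip.sign_off(): hands the job in; it is judged then, once.
The state is a dict: "time": time; "q": joint angles; "joint_vel": joint speeds; "joint_torque": joint torques, N m; "tool_pos": TCP position; "tool_rot": TCP orientation; "force": force on the tool from outside, world axes, zero at the start; "ft_torque": the same for the moment, N m; "gripper_width": finger opening in m; "grip_force": force on a finger pad.
Only numpy, scipy, OpenCV 4.12 (cv2) and the standard library are available. Lean on these libraries where they do the work, as an engineer would, in place of code of your own. Each camera call takes 0.05 s, during which the arm holds its last target. There are 200 camera calls.

TASK

A check valve is clamped in the bench vice with its spring pushing a brass cap up out of the bore. Put the loose cover plate on over the two guide pins, plug upwards, then press it down against the spring until it sits level and flush on the gasket, and keep holding it down there so that a mate can start the bolts: finish while still holding, because the spring lifts the cover if you let go. Press no harder than it takes, so the gasket is not crushed, and leave the tins, the wire brush and the bolt tray where they are.

Things in the scene. Friction and masses are not known exactly. Their poses are not given: they have to be found in the camera images.
- cover: The loose cover plate: grey steel, 90 x 90 mm, 10 mm thick, about 0.55 kg, lying flat on the bench, plug up. Origin: centre of the plate's underside; z towards the plug; x and y parallel to the plate's edges. Four 13.5 mm holes run through it at (+-33, +-33) mm, so it fits the pins in any of four quarter turns. It is gripped by its plug (see point plug_top).
- plug_top (a point): Centre of the top of the square brass plug head in the middle of the cover: 28 x 28 mm, sides parallel to the plate's edges, top 39 mm above the cover's origin (29 mm above the plate). The part to grip from above, across either pair of sides.
- vice: The rust-red bench vice, fixed, 110 mm jaws with tops 150 mm above the bench; it stands up to about 160 mm to -x and 215 mm to +x of the valve. Origin: on the bench straight under the valve's axis; its z is up, its x runs along the vice screw to the handle.
- valve: The green valve clamped in the vice jaws, fixed. Origin: centre of its joint face (top of the dark gasket on the 90 x 90 mm square flange), 205 mm above the bench; x and y parallel to the flange's edges, z up. The cover is flush when its origin meets this origin. Guide pins at two diagonal corners (see pin_a, pin_b), tapped bolt holes at the other two.
- gasket: The dark flat gasket, 86 x 86 mm and 1.5 mm thick, fixed on the valve's flange round the bore; its top is the joint face and its origin is the same point as the valve's. It stands a firm hand push, up to about 80 N beyond the spring.
- pin_a (a point): Tip of the guide pin at (+33, +33) mm of the valve: 8 mm across, 34 mm high above the joint face, the last 10 mm tapering to a 3 mm nose.
- pin_b (a point): Tip of the equal guide pin at (-33, -33) mm of the valve, also 34 mm above the joint face.
- cap_top (a point): Centre of the top of the brass spring cap, a 32 mm disc on a coil spring in the middle of the flange; when free it stands 14 mm above the joint face and carries the bare cover there.
- spring_cap (a joint): How far the spring cap is pressed down, m: 0 free, 0.014 when the cover is flush. The spring pushes back with about 8 N at the start and 15 N at flush (500 N/m).
- tin_grey: Bystander: paint tin with a grey band, 86 mm across, 100 mm high; origin at its bottom centre.
- tin_red: Bystander: paint tin with a red band, 86 mm across, 100 mm high; origin at its bottom centre.
- bolt_tray: Bystander: green tray 130 x 100 x 35 mm holding the two cover bolts; origin at its bottom centre.
- wire_brush: Bystander: wooden wire brush lying bristles down, 265 mm long, 30 mm wide, 38 mm high; origin on the bench under it, x along it to the bristle end (120 mm), handle end at -145 mm.
Things that resemble listed ones, but are neither listed nor needed, are in the scene too. What is shaped like the cover but pink or white is not meant.

How it is judged:
On the way:
1. the cover is on the guide pins, above the joint face, riding on or over the spring cap (z of cover in the frame of valve between 0.005 and 0.024 m and horizontal distance between cover and valve below 0.006 m).
At the end, for the whole second after the job is handed in: The fingers hold the cover down (more than 3 N on it): its underside within 2 mm of the joint face, within 2 degrees of level, centred within 5 mm with the pins through its holes, plug up, the spring cap pressed at least 11.5 of its 14 mm, the cover still (z of cover in the frame of valve below 0.002 m and horizontal distance between cover and valve below 0.005 m and angle between cover's own z axis and vertical below 0.035 rad and value of joint spring_cap above 0.0115 m and contact force between the fingers and cover above 3 N and linear speed of cover below 0.01 m/s); the arm keeps its last pose, push and grip.
It fails at once if the gasket is crushed: cover pressed on it with more than 80 N (contact force between cover and gasket above 80 N).
It fails at once if a bystander is moved by more than 20 mm (distance of any of tin_grey, tin_red, bolt_tray, wire_brush from where it was at the start of the episode above 0.02 m).
It also fails if it takes over 42 s, if anything falls off the work surface, if the arm or the gripper's body presses on something with over 40 N, if the wrist force passes 120 N, or if a joint passes its speed limit or range.

## Working session

There is one attempt and no reset: what is moved stays moved. The work goes in short steps, Python scripts to look and compute and a shell command to move; the robot and the scene stay as the last step left them, time stands still between calls to the robot, and variables do not carry over. Pictures are saved under pics/ and viewed, at most 10 in all, crops included, and the job is handed in when it is done.

```bash
mkdir -p pics
python3 - <<'E'
from workcell import manip
import cv2,json
for n in("top","side"):
    cv2.imwrite(f"pics/{n}0.png",manip.read_camera(n))
    print(n,{k:__import__('numpy').round(v,4).tolist() for k,v in manip.camera_info(n).items()})
print(manip.read_state())
E
```

```text
top {'intrinsics': [[408.943, 0.0, 321.1491], [0.0, 408.943, 198.5287], [0.0, 0.0, 1.0]], 'dist_coeffs': [-0.0864, 0.0, 0.0, 0.0, 0.0], 'rvec': [2.0924, -2.1555, 0.1478], 'tvec': [-0.0047, 0.5436, 1.4496]}
side {'intrinsics': [[430.5315, 0.0, 322.6014], [0.0, 430.5315, 198.5519], [0.0, 0.0, 1.0]], 'dist_coeffs': [0.0242, 0.0, 0.0, 0.0, 0.0], 'rvec': [2.2785, -0.4683, 0.2338], 'tvec': [-0.4787, 0.2166, 1.444]}
{'time': 0.1, 'q': array([-1.31109547e+00,  2.45779111e-01,  1.55892461e+00,  2.00780609e-06,
        1.33868748e+00, -1.74108098e-01]), 'joint_vel': array([-1.42172787e-04, -2.95822429e-04, -1.96257835e-03,  2.92068537e-04,
        4.02140678e-05,  1.51611196e-03]), 'joint_torque': array([ 1.30944765e-03, -4.30665672e+01, -3.27131116e+01, -3.61204980e-05,
        2.74383674e-03,  3.27697123e-07]), 'tool_pos': array([ 0.27308179, -0.58928751,  0.23025073]), 'tool_rot': array([-3.06622510e+00, -6.75707406e-01,  1.17735777e-04]), 'force': array([-0.01424588, -0.03230441, -0.15343169]), 'ft_torque': array([-0.03122924,  0.04733958, -0.01736912]), 'grip_force': 0.0, 'gripper_width': 0.08548483286300895}
```

View pics/top0.png

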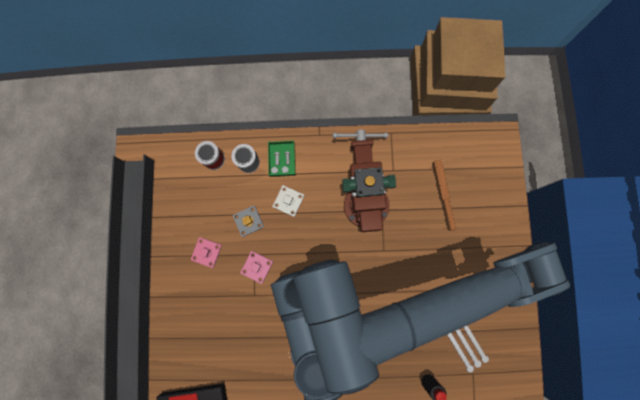

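View pics/side0.png

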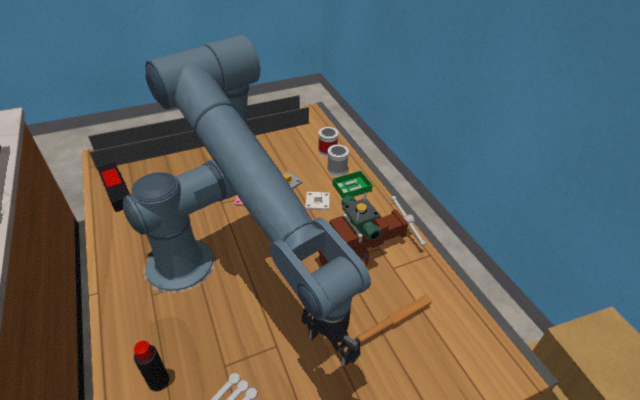

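The top view shows the grey cover with its brass plug at (248,221) and the valve with its brass cap at (370,181). The side view shows the valve at (361,209), and the cover partly hidden behind the arm at (290,180). Next I'll measure them by colour and zoom in.

```bash
cat > h.py <<'E'
import numpy as np,cv2
from workcell import manip
def cam(n):
    c=manip.camera_info(n); R=cv2.Rodrigues(np.array(c['rvec'],float))[0]
    return np.array(c['intrinsics']),np.array(c['dist_coeffs']),R,np.array(c['tvec'],float).ravel()
def ray(n,p):
    K,D,R,t=cam(n); u=cv2.undistortPoints(np.array([[p]],float),K,D).ravel()
    return -R.T@t, R.T@np.array([u[0],u[1],1])
def plane(n,p,z):
    o,d=ray(n,p); return o+d*(z-o[2])/d[2]
def tri(p,q):
    a,d=ray('top',p); b,e=ray('side',q)
    s=np.linalg.lstsq(np.c_[d,-e],b-a,rcond=None)[0]
    return (a+s[0]*d+b+s[1]*e)/2, np.linalg.norm(a+s[0]*d-b-s[1]*e)
def proj(n,X):
    K,D,R,t=cam(n); return cv2.projectPoints(np.array([X],float),R,t,K,D)[0].ravel()
def brass(im):
    h=cv2.cvtColor(im,cv2.COLOR_BGR2HSV); return cv2.inRange(h,(14,140,110),(30,255,255))
E
python3 - <<'E'
from h import *
for n,bx in(("top",[(225,200,50,45),(345,160,50,45)]),("side",[(265,165,50,45),(335,190,50,60)])):
    im=cv2.imread(f"pics/{n}0.png"); row=[]
    for x,y,w,h in bx:
        c=im[y:y+h,x:x+w]; m=brass(c)
        N,L,S,C=cv2.connectedComponentsWithStats(m)
        for i in range(1,N):
            if S[i,4]>8: print(n,S[i],C[i]+[x,y], [plane(n,C[i]+[x,y],z).round(4)[:2] for z in(.039,.219)])
        row.append(cv2.resize(c,(400,300 if h<50 else 300),interpolation=cv2.INTER_CUBIC))
    cv2.imwrite(f"pics/_{n}.png",np.hstack(row))
cv2.imwrite("pics/z1.png",np.vstack([cv2.imread("pics/_top.png"),cv2.imread("pics/_side.png")]))
E
```

```text
top [18 16 10 10 69] [247.11594203 220.36231884] [array([0.4717, 0.2528]), array([0.4506, 0.2154])]
top [20 16 10 10 73] [369.43835616 180.52054795] [array([ 0.6057, -0.2006]), array([ 0.5683, -0.1829])]
side [ 12   0  38  40 551] [301.97459165 177.66424682] [array([0.5271, 0.216 ]), array([0.4491, 0.015 ])]
side [18  8  8  6 26] [286.57692308 175.65384615] [array([0.4745, 0.2512]), array([0.4051, 0.0445])]
side [  0   0  10  28 135] [337.66666667 205.08148148] [array([0.5913, 0.0168]), array([ 0.5029, -0.1519])]
side [ 33   0  17  27 267] [378.06741573 200.1423221 ] [array([ 0.7449, -0.0173]), array([ 0.6316, -0.1804])]
side [21  4  8  5 19] [359.21052632 196.21052632] [array([0.6888, 0.0299]), array([ 0.5846, -0.1409])]
side [22 13 10  8 59] [361.18644068 206.62711864] [array([ 0.669 , -0.0245]), array([ 0.568 , -0.1864])]
```

View pics/z1.png

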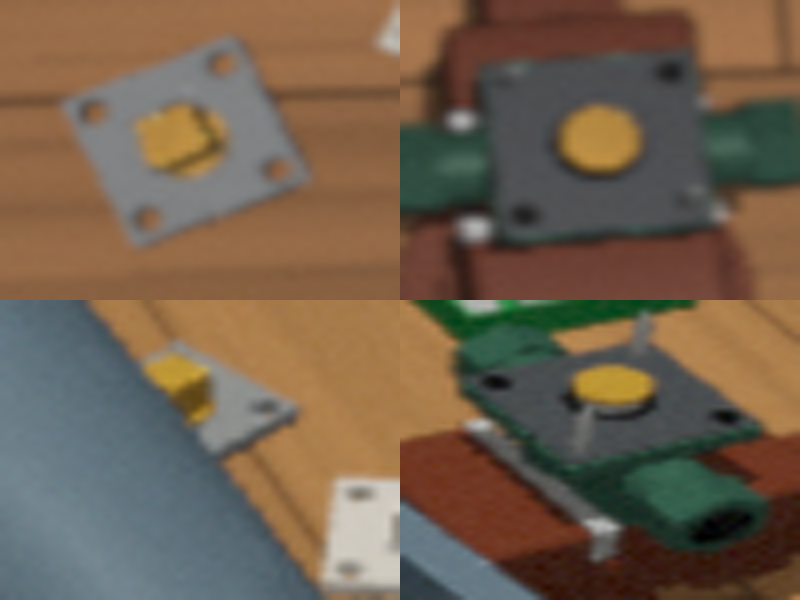

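Zoomed in, the cover lies plug up, turned about 20°, with its plate corners at crop (235,38), (310,182), (135,245) and (65,102). The valve's pins are at the upper left and lower right of the flange, with the cap at about (369.5,180.5). Next come yaw and centre from the plate contours.

Run:
```python
from h import *
im=cv2.imread("pics/top0.png")
hsv=cv2.cvtColor(im,cv2.COLOR_BGR2HSV)
for name,(x,y,w,h),z,lo,hi in(("cover",(228,200,45,42),.010,(0,0,90),(180,60,200)),("valve",(353,164,36,30),.205,(0,0,40),(180,60,110))):
    S=6
    big=cv2.resize(im[y:y+h,x:x+w],None,fx=S,fy=S,interpolation=cv2.INTER_CUBIC)
    hs=cv2.cvtColor(big,cv2.COLOR_BGR2HSV)
    m=cv2.inRange(hs,lo,hi)
    m=cv2.morphologyEx(m,cv2.MORPH_OPEN,np.ones((7,7)))
    c=max(cv2.findContours(m,0,1)[0],key=cv2.contourArea)
    P=np.array([plane("top",(p+.5)/S-.5+[x,y],z)[:2] for p in cv2.convexHull(c)[:,0]])
    r=cv2.minAreaRect((P*1000).astype(np.float32)); print(name,r, np.degrees(0))
    cc=max(cv2.findContours(m,0,1)[0],key=cv2.contourArea)
    cv2.drawContours(big,[cc],-1,(0,0,255),1); cv2.imwrite(f"pics/_{name}.png",cv2.resize(big,(400,300)))
cv2.imwrite("pics/z2.png",np.hstack([cv2.imread("pics/_cover.png"),cv2.imread("pics/_valve.png")]))
# hand points in zoomed crops (8x / 6.667y)
def zp(n,cx,cy,x,y,sy): return np.array([(cx+.5)/8-.5+x,(cy+.5)/sy-.5+y])
a=zp("top",515,70,345,160,300/45)-[50*0,0]
for nm,t,s in(("pin_a",(515-400,68),(643-400,315-300)),("pin_b",(690-400,198),(588-400,408-300))):
    print(nm,plane("top",zp("top",*t,345,160,300/45),.239).round(4),plane("side",zp("side",*s,335,190,5),.239).round(4),tri(zp(0,*t,345,160,300/45),zp(0,*s,335,190,5)))
print("cap",tri((369.44,180.52),(361.19,206.63)))
from scipy.spatial.transform import Rotation as R
print(R.from_rotvec(manip.read_state()['tool_rot']).as_matrix().round(3))
```

```text
cover ((473.8518371582031, 256.1039733886719), (92.03256225585938, 92.75294494628906), 23.475481033325195) 0.0
valve ((569.264404296875, -182.21449279785156), (89.20125579833984, 97.28394317626953), 2.617943286895752) 0.0
pin_a [ 0.6004 -0.149   0.239 ] [ 0.5977 -0.1517  0.239 ] (array([ 0.60029779, -0.14891624,  0.2360595 ]), np.float64(0.0015546097688056335))
pin_b [ 0.5346 -0.2157  0.239 ] [ 0.5388 -0.2186  0.239 ] (array([ 0.53722055, -0.21670985,  0.23726473]), np.float64(0.004781019702714239))
cap (array([ 0.5694221 , -0.18335303,  0.21566786]), np.float64(0.0009084260346456349))
[[ 0.907  0.42  -0.   ]
 [ 0.42  -0.907  0.002]
 [ 0.    -0.002 -1.   ]]
```

View pics/z2.png

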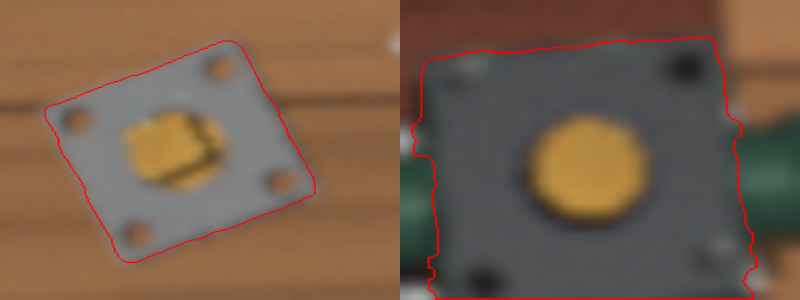

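```bash
python3 -m inch '{"dp":[[0.268,-0.341,0],[0.536,-0.682,0.0],[0.536,-0.682,0.0],[0.536,-0.682,0.0],[0.536,-0.682,0.0],[0.536,-0.682,0.0],[0.536,-0.682,0.0],[0.536,-0.682,0.0],[0.536,-0.682,0.0],[0.536,-0.682,0.0],[0.536,-0.682,0.0],[0.536,-0.682,0.0],[0.536,-0.682,0.0],[0.536,-0.682,0.0],[0.536,-0.682,0.0],[0.536,-0.682,0.0],[0.536,-0.682,0.0],[0.536,-0.682,0.0],[0.536,-0.682,0.0],[0.536,-0.682,0.0]],"angular":[[0,0,0.02],[0,0,0.02],[0,0,0.02],[0,0,0.02],[0,0,0.02],[0,0,0.02],[0,0,0.02],[0,0,0.02],[0,0,0.02],[0,0,0.02],[0,0,0.02],[0,0,0.02],[0,0,0.02],[0,0,0.02],[0,0,0.02],[0,0,0.02],[0,0,0.02],[0,0,0.02],[0,0,0.02],[0,0,0.02]],"claw":[1,1,1,1,1,1,1,1,1,1,1,1,1,1,1,1,1,1,1,1]}' 40
python3 - <<'E'
from h import *
from scipy.spatial.transform import Rotation as R
s=manip.read_state(); print(s['q'].round(3)); print(R.from_rotvec(s['tool_rot']).as_matrix().round(4))
im=manip.read_camera("top"); cv2.imwrite("pics/top1.png",im); sd=manip.read_camera("side"); cv2.imwrite("pics/side1.png",sd)
a=cv2.resize(im[155:210,340:400],(400,367),interpolation=cv2.INTER_CUBIC)
b=cv2.resize(sd[185:240,332:392],(400,367),interpolation=cv2.INTER_CUBIC)
c=cv2.resize(sd[140:215,250:330],(400,233)); 
d=cv2.resize(im[165:255,200:290],(400,233))
cv2.imwrite("pics/z3.png",np.vstack([np.hstack([a,b]),np.hstack([d,c])]))
E
```

```text
time: 2.1
tool_pos: [0.4725, 0.2536, 0.2308]
tool_rot: [3.074, 0.645, -0.002]
force: [-0.1, -0.8, -0.1]
gripper_width: 0.0854
grip_force: 0.0
[ 2.810e-01 -2.100e-02  1.848e+00 -1.000e-03  1.316e+00  1.438e+00]
[[ 9.156e-01  4.021e-01 -1.100e-03]
 [ 4.021e-01 -9.156e-01 -8.000e-04]
 [-1.300e-03  3.000e-04 -1.000e+00]]
```

View pics/z3.png

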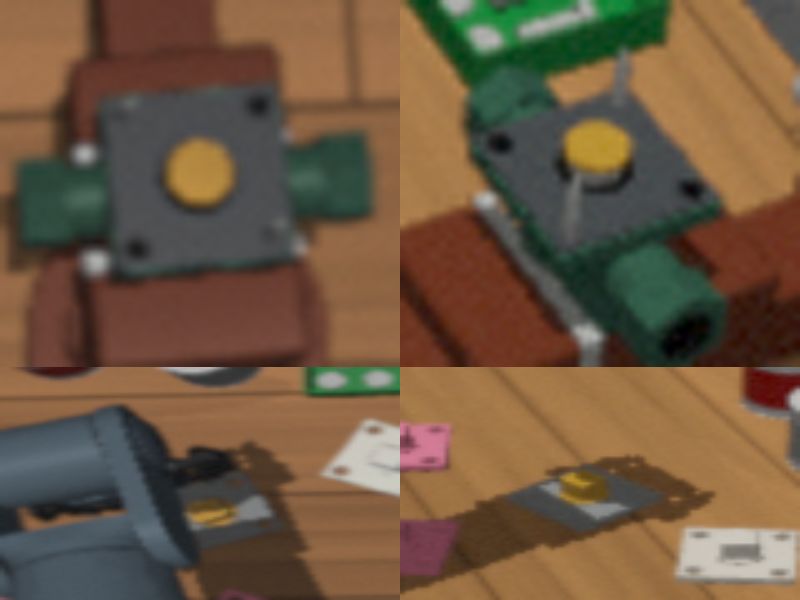

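The side view now shows the cover clear of the arm, plug up with its plug near crop (583,485). The valve's four corner features are visible in both views: pin tips at side crop (623,52) and (577,175), and bolt holes at top crop (258,105) and (138,248).

Run:
```python
from h import *
k=400/60
T=lambda x,y:np.array([(x+.5)/k-.5+340,(y+.5)/k-.5+155])
S=lambda x,y:np.array([(x-400+.5)/k-.5+332,(y+.5)/k-.5+185])
bh=[plane("top",T(258,105),.205),plane("top",T(138,248),.205)]
bs=[plane("side",S(692,188),.205),plane("side",S(500,144),.205)]
pt=[plane("top",T(124,97),.239),plane("top",T(277,229),.239)]
ps=[plane("side",S(623,50),.239),plane("side",S(577,172),.239)]
for n,p in(("holes top",bh),("holes side",bs),("pins top",pt),("pins side",ps)):
    d=p[0]-p[1]; print(n,[q[:2].round(4) for q in p],"mid",((p[0]+p[1])/2)[:2].round(4),"ang",np.degrees(np.arctan2(d[1],d[0])).round(1),np.linalg.norm(d).round(4))
im=cv2.imread("pics/side1.png")
x,y,w,h=270,155,35,40
big=cv2.resize(im[y:y+h,x:x+w],None,fx=6,fy=6,interpolation=cv2.INTER_CUBIC)
hs=cv2.cvtColor(big,cv2.COLOR_BGR2HSV)
m=cv2.inRange(hs,(14,170,60),(30,255,255))
N,L,St,C=cv2.connectedComponentsWithStats(m)
for i in range(1,N):
    if St[i,4]>200: print(St[i]/6,C[i]/6+[x,y])
for X in([.473,.255,.039],[.473,.255,.010],[.473,.255,.025]): print(proj("side",X),proj("top",X))
cv2.imwrite("pics/z4.png",cv2.resize(big,(525,600)))
# cover hole pairs in first top crop (view 8x,6.667y origin 225,200)
Z=lambda x,y:np.array([(x+.5)/8-.5+225,(y+.5)/k-.5+200])
H=[plane("top",Z(*p),.010)[:2] for p in((94,111),(224,63),(278,168),(149,219))]
print(np.round(H,4),np.mean(H,0),[np.degrees(np.arctan2(*(H[b]-H[a])[::-1])) for a,b in((0,1),(1,2),(2,3),(3,0))])
```

```text
holes top [array([ 0.6045, -0.2149]), array([ 0.5348, -0.1526])] mid [ 0.5696 -0.1838] ang -41.8 0.0935
holes side [array([ 0.6041, -0.2156]), array([ 0.5338, -0.1541])] mid [ 0.569  -0.1849] ang -41.2 0.0933
pins top [array([ 0.6026, -0.1466]), array([ 0.5357, -0.2167])] mid [ 0.5691 -0.1817] ang 46.3 0.0969
pins side [array([ 0.5991, -0.1495]), array([ 0.5406, -0.2155])] mid [ 0.5699 -0.1825] ang 48.4 0.0882
[ 12.5         18.66666667   8.83333333   9.83333333 396.66666667] [286.70840336 178.82696078]
[285.90067936 175.18611298] [246.52070085 220.02689154]
[286.16384125 180.68639058] [248.12899759 220.89095068]
[286.02850121 177.85695087] [247.30466121 220.44810215]
[[0.4919 0.2998]
 [0.5173 0.2382]
 [0.4572 0.2129]
 [0.4304 0.2736]] [0.47418135 0.25613804] [np.float64(-67.58959840281373), np.float64(-157.13878421030813), np.float64(113.89388038449232), np.float64(23.067854617436158)]
```

View pics/z4.png

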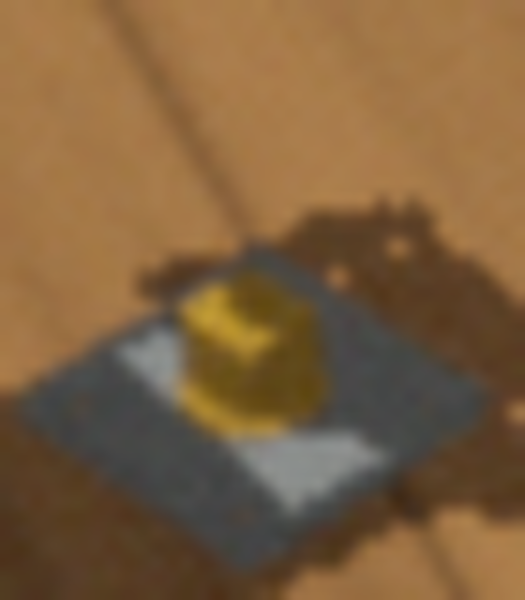

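The shaded side view shows the square plug head on a low round base, which agrees with the cover centre of (0.4735, 0.2555) and yaw of 23.3°. The valve is at (0.569, -0.1835), yaw about 3°. I'll descend and grip.

```bash
python3 -m inch '{"dp":[[0.001,-0.001,0.05],[0.001,-0.001,0.1],[0.001,-0.001,0.15],[0.001,-0.001,0.18],[0.001,-0.001,0.2],[0.001,-0.001,0.213],[0.001,-0.001,0.213],[0.001,-0.001,0.213],[0.001,-0.001,0.213],[0.001,-0.001,0.213],[0.001,-0.001,0.213],[0.001,-0.001,0.213],[0.001,-0.001,0.213],[0.001,-0.001,0.213]],"angular":[[0,0,0],[0,0,0],[0,0,0],[0,0,0],[0,0,0],[0,0,0],[0,0,0],[0,0,0],[0,0,0],[0,0,0],[0,0,0],[0,0,0],[0,0,0],[0,0,0]],"claw":[1,1,1,1,1,1,1,0,0,0,0,0,0,0]}' 80
```

```text
time: 3.6
tool_pos: [0.4743, 0.2561, 0.0196]
tool_rot: [-3.074, -0.645, -0.003]
force: [-1.3, 0.6, 6.6]
gripper_width: 0.026
grip_force: 81.2
```

```bash
python3 -m inch '{"dp":[[0,0,-0.03],[0,0,-0.08],[0,0,-0.13],[0,0,-0.18],[0,0,-0.23],[0,0,-0.27],[0,0,-0.27],[0,0,-0.27]],"angular":[[0,0,0],[0,0,0],[0,0,0],[0,0,0],[0,0,0],[0,0,0],[0,0,0],[0,0,0]],"claw":[0,0,0,0,0,0,0,0]}' 80
python3 - <<'E'
from h import *
from scipy.spatial.transform import Rotation as R
s=manip.read_state(); M=R.from_rotvec(s['tool_rot']).as_matrix(); print(M.round(3),s['q'].round(3))
print("shift",M.T@(np.array([.569,-.1835,s['tool_pos'][2]])-s['tool_pos']))
E
```

```text
time: 4.4
tool_pos: [0.4729, 0.2555, 0.2873]
tool_rot: [3.074, 0.646, -0.002]
force: [-0.4, -0.7, -6.4]
gripper_width: 0.0259
grip_force: 80.4
[[ 0.916  0.402 -0.001]
 [ 0.402 -0.916 -0.   ]
 [-0.001 -0.    -1.   ]] [ 0.284 -0.063  1.785 -0.     1.421  1.441]
shift [-8.85715663e-02  4.40609596e-01  7.78168649e-05]
```

```bash
python3 -m inch '{"dp":[[-0.006,0.03,0],[-0.015,0.075,0],[-0.025,0.12,0],[-0.034,0.165,0],[-0.043,0.21,0],[-0.053,0.255,0],[-0.062,0.3,0],[-0.071,0.345,0],[-0.079,0.39,0],[-0.084,0.415,0],[-0.087,0.43,0],[-0.0885,0.4405,0],[-0.0885,0.4405,0],[-0.0885,0.4405,0],[-0.0885,0.4405,0]],"angular":[[0,0,0.04],[0,0,0.08],[0,0,0.12],[0,0,0.16],[0,0,0.2],[0,0,0.24],[0,0,0.28],[0,0,0.32],[0,0,0.34],[0,0,0.35],[0,0,0.36],[0,0,0.36],[0,0,0.36],[0,0,0.36],[0,0,0.36]],"claw":[0,0,0,0,0,0,0,0,0,0,0,0,0,0,0]}' 80
python3 - <<'E'
from h import *
from scipy.spatial.transform import Rotation as R
s=manip.read_state(); M=R.from_rotvec(s['tool_rot']).as_matrix(); print(M.round(3))
t=manip.read_camera("top");d=manip.read_camera("side"); cv2.imwrite("pics/top2.png",t); cv2.imwrite("pics/side2.png",d)
cv2.imwrite("pics/z5.png",np.hstack([cv2.resize(t[140:230,320:410],(400,400),interpolation=cv2.INTER_CUBIC),cv2.resize(d[165:255,315:405],(400,400),interpolation=cv2.INTER_CUBIC)]))
E
```

```text
time: 5.9
tool_pos: [0.5694, -0.1819, 0.2882]
tool_rot: [-3.14, -0.087, 0.0]
force: [0.2, 0.3, -4.4]
gripper_width: 0.0266
grip_force: 80.7
[[ 0.998  0.055 -0.   ]
 [ 0.055 -0.998  0.   ]
 [-0.    -0.001 -1.   ]]
```

View pics/z5.png

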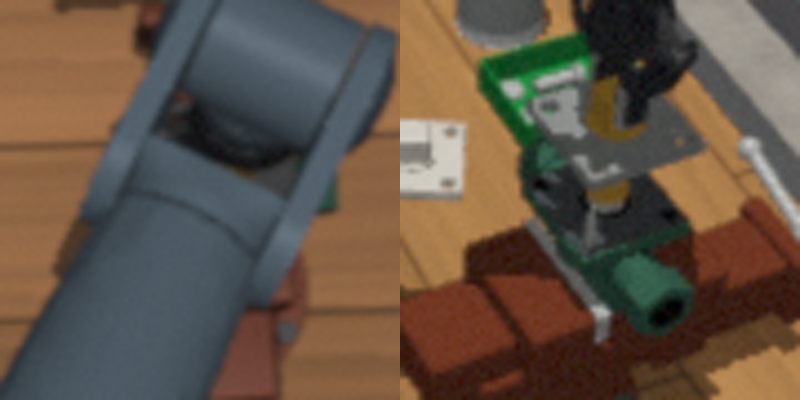

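The side view shows the cover level above the pins, with its right corner at crop (705,145), left corner at (528,100) and front corner at (597,180). I'll compare these with the corners predicted from the TCP.

Run:
```python
from h import *
s=manip.read_state(); p=s['tool_pos']; print(p)
th=.055; c=np.array([[np.cos(th),-np.sin(th)],[np.sin(th),np.cos(th)]])
def crop(n,X):
    q=proj(n,X); return ((q-[315,165]+.5)*400/90+[400,0]).round(0)
for z in (p[2]-.0196,p[2]-.0096):
    for sx,sy in((1,1),(1,-1),(-1,-1),(-1,1)):
        print(round(z,3),sx,sy,crop("side",[*(p[:2]+c@[.045*sx,.045*sy]),z]), "hole",crop("side",[*(p[:2]+c@[.033*sx,.033*sy]),z]))
```

```text
[ 0.56952723 -0.1822008   0.28849579]
0.269 1 1 [635.  74.] hole [629.  89.]
0.269 1 -1 [703. 151.] hole [679. 146.]
0.269 -1 -1 [589. 191.] hole [595. 174.]
0.269 -1 1 [524. 110.] hole [547. 115.]
0.279 1 1 [636.  63.] hole [630.  78.]
0.279 1 -1 [705. 140.] hole [680. 135.]
0.279 -1 -1 [590. 180.] hole [597. 163.]
0.279 -1 1 [524.  99.] hole [548. 104.]
```

```bash
python3 -m inch '{"dp":[[0,0.001,0.01],[0,0.001,0.02],[0,0.001,0.025],[0,0.001,0.03],[0,0.001,0.034],[0,0.001,0.038],[0,0.001,0.041],[0,0.001,0.043],[0,0.001,0.043]],"angular":[[0,0,0],[0,0,0],[0,0,0],[0,0,0],[0,0,0],[0,0,0],[0,0,0],[0,0,0],[0,0,0]],"claw":[0,0,0,0,0,0,0,0,0]}' 80
python3 - <<'E'
from h import *
d=manip.read_camera("side"); cv2.imwrite("pics/z6.png",cv2.resize(d[165:255,315:405],(600,600),interpolation=cv2.INTER_CUBIC))
print(manip.read_state()['ft_torque'])
E
```

```text
time: 6.9
tool_pos: [0.5695, -0.1842, 0.245]
tool_rot: [-3.14, -0.084, 0.001]
force: [0.1, -0.2, -4.9]
gripper_width: 0.0263
grip_force: 80.8
[-0.00594802 -0.02484694 -0.01033197]
```

View pics/z6.png

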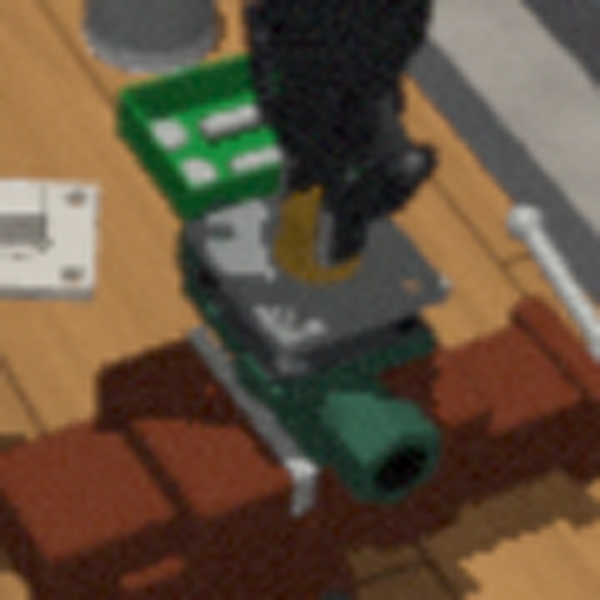

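The side view shows the cover level just above the flange, with pin_b's tip showing through the front hole near (310,325). There are no side forces, so I'll press on.

```bash
python3 -m inch '{"dp":[[0,0,0.003],[0,0,0.006],[0,0,0.008],[0,0,0.01],[0,0,0.012],[0,0,0.012],[0,0,0.012]],"angular":[[0,0,0],[0,0,0],[0,0,0],[0,0,0],[0,0,0],[0,0,0],[0,0,0]],"claw":[0,0,0,0,0,0,0]}' 80
```

```text
time: 7.65
tool_pos: [0.5698, -0.1844, 0.2341]
tool_rot: [3.14, 0.085, 0.001]
force: [-2.6, 1.8, 5.5]
gripper_width: 0.0263
grip_force: 82.0
```

```bash
python3 -m inch '{"dp":[[-0.0005,-0.0005,0.002],[-0.001,-0.001,0.004],[-0.001,-0.001,0.006],[-0.001,-0.001,0.007],[-0.001,-0.001,0.0075],[-0.001,-0.001,0.0075],[-0.001,-0.001,0.0075]],"angular":[[0,0,0],[0,0,0],[0,0,0],[0,0,0],[0,0,0],[0,0,0],[0,0,0]],"claw":[0,0,0,0,0,0,0]}' 80
```

```text
time: 8.35
tool_pos: [0.5697, -0.1843, 0.228]
tool_rot: [3.138, 0.084, 0.006]
force: [-3.0, 0.1, 7.9]
gripper_width: 0.0265
grip_force: 82.4
```

```bash
python3 -m inch '{"dp":[[0,0,0.001],[0,0,0.001],[0,0,0.001],[0,0,0.001]],"angular":[[0,0,0],[0,0,0],[0,0,0],[0,0,0]],"claw":[0,0,0,0]}' 80; python3 -m inch '{"dp":[[0,0,0.001],[0,0,0.001],[0,0,0.001]],"angular":[[0,0,0],[0,0,0],[0,0,0]],"claw":[0,0,0]}' 80
```

```text
time: 8.75
tool_pos: [0.5697, -0.1843, 0.2272]
tool_rot: [3.138, 0.084, 0.006]
force: [-1.7, 1.7, 8.0]
gripper_width: 0.0266
grip_force: 82.5
time: 9.05
tool_pos: [0.5697, -0.1843, 0.2263]
tool_rot: [3.138, 0.084, 0.006]
force: [-2.0, 0.4, 8.4]
gripper_width: 0.0264
grip_force: 82.5
```

```bash
for i in 1; do python3 -m inch '{"dp":[[0,0,0.001],[0,0,0.001],[0,0,0.001]],"angular":[[0,0,0],[0,0,0],[0,0,0]],"claw":[0,0,0]}' 80; done; python3 -m inch '{"dp":[[0,0,0.001],[0,0,0.001],[0,0,0.001]],"angular":[[0,0,0],[0,0,0],[0,0,0]],"claw":[0,0,0]}' 80
```

```text
time: 9.35
tool_pos: [0.5697, -0.1843, 0.2254]
tool_rot: [3.138, 0.084, 0.006]
force: [-3.7, -0.7, 8.8]
gripper_width: 0.0262
grip_force: 82.6
time: 9.65
tool_pos: [0.5697, -0.1843, 0.2247]
tool_rot: [3.138, 0.084, 0.006]
force: [-3.4, 0.6, 10.5]
gripper_width: 0.0262
grip_force: 82.7
```

```bash
python3 -m inch '{"dp":[[0,0,0.001],[0,0,0.001],[0,0,0.001]],"angular":[[0,0,0],[0,0,0],[0,0,0]],"claw":[0,0,0]}' 80; python3 -m inch '{"dp":[[0,0,0.0007],[0,0,0.0007],[0,0,0.0007]],"angular":[[0,0,0],[0,0,0],[0,0,0]],"claw":[0,0,0]}' 80
```

```text
time: 9.95
tool_pos: [0.5698, -0.1843, 0.2246]
tool_rot: [3.138, 0.084, 0.006]
force: [-5.7, 0.8, 14.7]
gripper_width: 0.0265
grip_force: 83.2
time: 10.25
tool_pos: [0.5697, -0.1843, 0.2246]
tool_rot: [3.138, 0.084, 0.006]
force: [-7.4, 1.9, 17.2]
gripper_width: 0.0261
grip_force: 83.7
```

```bash
python3 -m inch '{"dp":[[0.0005,0,0.001],[0.0005,0,0.001],[0.0005,0,0.001],[0.0005,0,0.001],[0.0005,0,0.001]],"angular":[[0,0,0],[0,0,0],[0,0,0],[0,0,0],[0,0,0]],"claw":[0,0,0,0,0]}' 80
python3 - <<'E'
from h import *
d=manip.read_camera("side"); cv2.imwrite("pics/z7.png",cv2.resize(d[175:245,320:400],(800,600),interpolation=cv2.INTER_CUBIC))
s=manip.read_state();print(s['ft_torque'],s['joint_vel'].round(4))
E
```

```text
time: 10.75
tool_pos: [0.5698, -0.1843, 0.2246]
tool_rot: [3.137, 0.085, 0.004]
force: [-12.2, 1.9, 22.2]
gripper_width: 0.026
grip_force: 84.3
[0.86946506 1.99043369 0.0593235 ] [ 0.0022 -0.0001 -0.0013  0.0005 -0.0001 -0.0008]
```

View pics/z7.png

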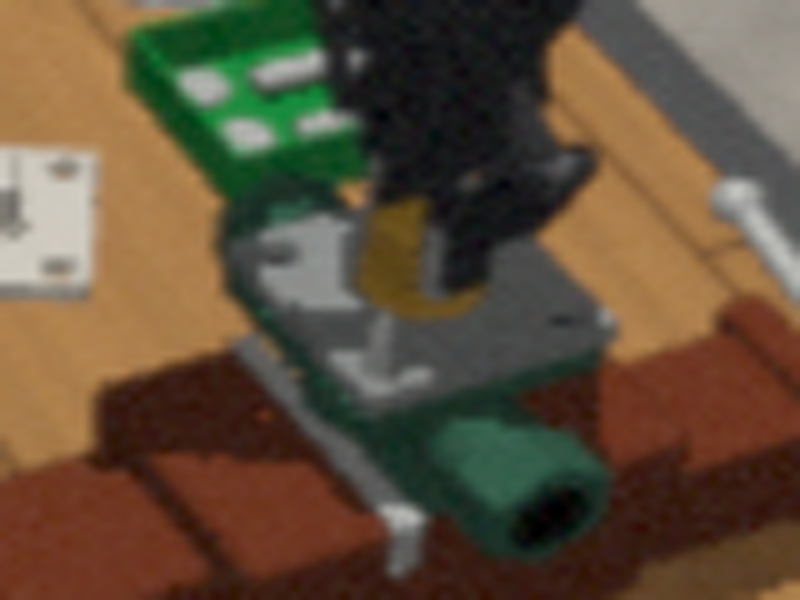

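The cover sits flush and level on the flange, with the front pin standing through its hole at about (380,345). The push is about 22 N, of which roughly 12 N reaches the gasket. I'm handing it in while holding.

```bash
python3 -c "
from workcell import manip
print(manip.sign_off())"
```

```text
the job is handed in; nothing more can be done
None
```

The cover is on both guide pins and pressed flush on the gasket; I handed the job in with the arm still holding it down at about 22 N, roughly 12 N of that on the gasket, but the hand-in returned no verdict.

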